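# Load two puppet mouths into the spring magazine

## Task

Load the animator's spring magazine for the next shot: first press the wide-open mouth down past the orange lips until it clicks under them, let go, then press the toothy mouth in on top of it in the same way, so that both stay held down by the lips, faces up. Press gently and stop as soon as each one has clicked or meets firm resistance: the mouths are brittle, and the magazine has a firm bottom. Leave the closed mouth, mug, jar and modelling tool where they are.

Things in the scene. Friction and masses are not known exactly. Their poses are not given: they have to be found in the camera images.
- mouth_open: Wide-open mouth: pink rigid tile 56 (own x) x 44 (own y) x 12 mm (z), 28 to 56 g, with a big black oval mouth on its top face. Origin: centre of its underside; z up out of the face. Turned by 180 degrees it fits just as well. Starts flat in the tray.
- mouth_teeth: Toothy mouth: pink tile of the same size and mass, with a white bar of teeth in a red mouth on its top face. Origin and axes as the wide-open mouth's.
- mouth_closed: Spare closed mouth, not needed: green tile of the same size with a thin black line. Origin: centre of its underside.
- tray: Fixed blue tray, 290 (x) x 200 (y) x 22 mm with 6 mm walls and a green floor 6 mm above its underside; the three tiles lie in it in one row along its x, in any order, about 85 mm apart, each turned up to 0.3 rad. Origin: centre of its underside, on the table.
- magazine: Fixed spring magazine, loaded from above. Origin: centre of the underside of its 130 x 110 x 8 mm steel foot, on the table, z up. A grey cassette is clamped in it at a height set differently each time and not measured: heights given for it and its points are above this origin at its lowest setting; the true ones are 0 to 45 mm more. Keep the sum of all contact forces on it under 40 N.
- mag_mouth (a point): On the magazine's axis, 121 mm up. Channel for tiles lying with their 56 mm side along the magazine's x: two C-shaped end guides, inside 58.4 mm apart in x and 46.4 mm in y, reaching 8 mm round the corners, walls 4 mm. They end at 121 mm, then flare to 127 mm (catches 2 mm of error). The middle of both y sides is open down to 58 mm: fingers may go down beside the tile.
- mag_lips (a point): On the axis, 93 mm up: flat underside of two orange sprung lips, 20 mm wide, that stick 4.5 mm in from orange housings on both x ends; their ramps start at 106 mm. Pressing a tile past takes 3 to 8 N on the ramps, then 2 to 3 N, beside the follower's push; once its top is below 93 mm they snap over it and the force falls by 2 to 3 N. A tile not clicked in springs back up when let go.
- mag_bottom (a point): On the axis, 66 mm up: rubber-cushioned stop for the lowest tile's underside, 15 mm beyond the first tile's click, 3 mm beyond the second's; it yields 2.5 mm at 6 N/mm, then is hard. Yellow follower plate, top at 113 mm when empty, pushes up with 5 N plus 0.04 N per mm (oil-damped). Let go, clicked-in tiles spring up to the lips: underside of the top tile at 81 mm, of the next at 69 mm.
- mug: White mug, 76 mm across, 85 mm tall; bystander. Origin: centre of its underside.
- paint_jar: Amber paint jar, 48 mm across, 60 mm tall; bystander. Origin: centre of its underside.
- modelling_tool: Modelling spatula, 170 mm long, lying on the table; bystander. Origin: under its middle.
Mind the look-alikes: they are no part of the job. Leave any purple or yellow look-alike of the mouth_teeth alone.

How it is judged:
By the outcome, as a careful person would: the job done as asked, in the order asked, and still so for the second after the job is handed in, with the robot touching nothing.
It also fails if it takes over 72 s, if anything falls off the work surface, if the arm or the gripper's body presses on something with over 40 N, if the wrist force passes 120 N, or if a joint passes its speed limit or range.

## Robot

A 6-joint arm with a two-finger parallel gripper is mounted at the origin on the work surface. World frame = base frame: x ahead of the robot, y to its left, z up, the work surface at z = 0. Lengths are in m, angles in rad, forces in N, time in s.
With the tool pointing down it reaches from about 0.425 to 0.95 m from the base axis. Payload 3.5 kg.
Tool frame: the origin (TCP) lies midway between the tips of the shut fingers; the grasp point (between the pads) lies 19 mm behind it; z points along the fingers, y is the line along which they close (so a half turn about z gives the same grasp; the last joint's range is limited). The gripper opens to 85 mm and grips with 20 to 120 N. Pads are 22 mm wide; open, the fingers measure 114 mm over their backs; the gripper's body (76 mm by 85 mm) begins 54 mm behind the grasp point. The pads swing forward as they close: fully open they stand 13 mm farther back than shut.
Start: joints at [1.046, 0.286, 1.577, -0, 1.279, -0.15], TCP at [0.247, 0.628, 0.231] pointing down, gripper open.
Joint ranges: [-2.77, 2.77], [-0.9, 2.22], [0.21, 2.48], [-1.53, 4.67], [0.24, 2.81], [-2.84, 2.84]. Speed limits (rad/s): [2.79, 2.79, 3.14, 3.14, 3.14, 3.14].

## Interface

Orientations are given as a unit quaternion [x, y, z, w].
In Python, from plant import ctrl, cams, order gives the robot as it stands.
- The arm moves only by the tool move_arm, never from a script. Its argument "plan" is one flat list of numbers, 7 for each row, row after row: the shift along the world's x, y, z in mm, then the turn, a rotation vector about the world's x, y, z in degrees, then the finger opening in mm, from 0 to 85.4. A call has 1 to 12 rows; each row shifts and turns the commanded pose from where the row before left it; what a row does not reach is not made up. A row lasts 1/10 s, in which the tool goes at most 50 mm and 8.59 degrees, less where a joint would pass 70% of its speed; a pose out of reach is approached as far as the arm can. A call is refused whole if a number of a shift passes 50 or a number of a turn 8.59, either way. A call with a gripper value outside its range is refused whole. The fingers move at their own pace and stop on an object; "newtons" is the grip in N (left out, the last holds). Time passes only in rows, so rows that do not move let the fingers close. It gives the time, the measured TCP pose, the force, the opening and the grip force at its end, in the units of the state.
- ctrl.get_state(): the state, without advancing time (a new reading comes with each control period).
- cams.read_camera(name): name is "scene" or "top"; returns a dict with "color" (384x512x3 uint8, red, green, blue), "fov_y" (degrees; the focal length in pixels is half the picture's height over the tangent of half this angle, whatever the lens; pixels are square), "cx", "cy" (the principal point, pixels), "origin" and "orientation" of the camera in the world. Camera axes: x right, y up, looking along -z (the intrinsics and any distortion apply to the point x, -y, -z); pixel columns grow to the right and rows downward; lengths in m; the calibration is good to about 2 mm. A picture is of the moment at which its call begins. There is no depth.
- order.sign_off(): hands the job in; it is judged then, once.
The state is a dict: "time": time; "qpos": joint angles; "dq": joint speeds; "joint_efforts": joint torques, N m; "eef_pos": TCP position; "tcp_rot": TCP orientation; "contact_force": force on the tool from outside, world axes, zero at the start; "wrist_torque": the same for the moment, N m; "opening": opening from 0.0 (shut) to 1.0 (fully open); "finger_force": force on a finger pad.
Only numpy, scipy, OpenCV 4.12 (cv2) and the standard library are available. Lean on these libraries where they do the work, as an engineer would, in place of code of your own. Each camera call takes 0.05 s, during which the arm holds its last target. There are 200 camera calls.

## Working session

There is one attempt and no reset: what is moved stays moved. The work goes in short steps, Python scripts to look and compute and a tool call to move; the robot and the scene stay as the last step left them, time stands still between calls to the robot, and variables do not carry over. Pictures are saved under pics/ and viewed, at most 11 in all, crops included, and the job is handed in when it is done.

Besides the shell and the picture viewer there is one more tool, called after "Emit:" in YAML: its name, and indented under it one key for each argument. move_arm: Moves the arm, as the interface text tells. Its arguments: {"type":"object","properties":{"plan":{"type":"array","items":{"type":"number"}},"newtons":{"type":"number"}},"required":["plan"]}

```bash
ls; mkdir -p pics
cat > h.py <<'E'
import numpy as np, cv2
from scipy.spatial.transform import Rotation as R
from plant import ctrl, cams, order
def shot(n,f):
    c=cams.read_camera(n); cv2.imwrite(f,c['color'][:,:,::-1]); c.pop('color'); return c
E
python3 - <<'E'
from h import *
import json
for n in('scene','top'):
    c=shot(n,f'pics/{n}0.png'); print(n,c); json.dump({k:np.asarray(v).tolist() if not isinstance(v,str) else v for k,v in c.items()},open(n+'0.json','w'))
s=ctrl.get_state();print(s)
a=cv2.imread('pics/scene0.png');b=cv2.imread('pics/top0.png')
cv2.imwrite('pics/both0.png',np.vstack([a,b])[:, :])
E
```

```text
pics
scene {'fov_y': 47.72646851897724, 'cx': 253.385744804509, 'cy': 186.72033123615893, 'origin': array([ 1.46778979, -0.10938552,  0.74121507]), 'orientation': array([0.35017448, 0.28186739, 0.55483378, 0.70006291])}
top {'fov_y': 43.98635446462416, 'cx': 257.3328604409482, 'cy': 187.0275363744262, 'origin': array([0.47335479, 0.07969371, 1.31617523]), 'orientation': array([ 0.03561429, -0.03829141, -0.69787509,  0.71430788])}
{'time': 0.1, 'qpos': array([ 1.04600525e+00,  2.87118712e-01,  1.57804737e+00, -1.53312083e-05,
        1.27858767e+00, -1.50000292e-01]), 'dq': array([ 0.00138762, -0.00245748, -0.00359311,  0.00028133,  0.0009462 ,
        0.00124922]), 'joint_efforts': array([ 1.34653605e-03, -4.07295084e+01, -2.93699867e+01, -6.23806773e-05,
        3.45861772e-03, -2.22782330e-05]), 'eef_pos': array([0.24677553, 0.62763021, 0.23004865]), 'tcp_rot': array([ 1.86298235e-01,  9.82492646e-01, -1.02205576e-03, -3.50770022e-04]), 'contact_force': array([-0.17022081,  0.42767695,  0.09613019]), 'wrist_torque': array([-0.04771083,  0.04921641, -0.03071124]), 'finger_force': 0.0, 'opening': 0.9983853650199764}
```

View pics/scene0.png

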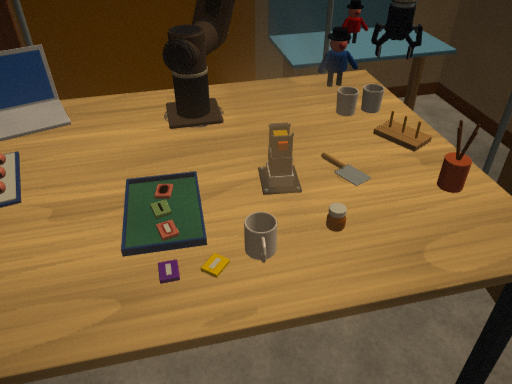

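View pics/top0.png

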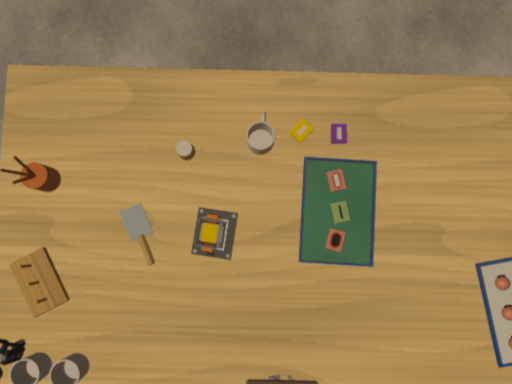

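The scene view shows the tray at about (163,210). In it lie the open mouth (164,190), the closed green one (161,208) and the toothy one (167,230). The magazine is at (280,160). The purple (169,271) and yellow (215,265) look-alikes lie outside the tray. In the top view the open mouth is at (335,240), closed at (340,212), teeth at (337,180), magazine at (213,233), purple at (339,133) and yellow at (301,130). The pink tile with white teeth inside the tray fits the description. I'll confirm it in an enlarged crop.

```bash
cat >> h.py <<'E'
import json
def load(n): return json.load(open(n+'.json'))
def ray(c,u,v):
    f=192/np.tan(np.radians(c['fov_y']/2)); d=R.from_quat(c['orientation']).apply([(u-c['cx'])/f,-(v-c['cy'])/f,-1]); return np.array(c['origin']),d
def proj(c,p):
    f=192/np.tan(np.radians(c['fov_y']/2)); q=R.from_quat(c['orientation']).inv().apply(np.asarray(p)-c['origin']); return np.stack([c['cx']+f*q[...,0]/-q[...,2],c['cy']-f*q[...,1]/-q[...,2]],-1)
def atz(c,u,v,z): o,d=ray(c,u,v); return o+d*(z-o[2])/d[2]
def tri(cs,uvs):
    A=np.zeros((3,3));b=np.zeros(3);L=[]
    for c,uv in zip(cs,uvs):
        o,d=ray(c,*uv); d=d/np.linalg.norm(d); P=np.eye(3)-np.outer(d,d); A+=P;b+=P@o;L.append((o,P))
    p=np.linalg.solve(A,b); return p,[round(1000*np.linalg.norm(P@(p-o)),1) for o,P in L]
E
python3 - <<'E'
from h import *
a=cv2.imread('pics/top0.png');b=cv2.imread('pics/scene0.png')
r=lambda im,x0,x1,y0,y1,k:cv2.resize(im[y0:y1,x0:x1],None,fx=k,fy=k,interpolation=cv2.INTER_CUBIC)
A=np.vstack([r(a,185,245,200,265,4.6),r(b,140,200,175,245,4.6)][:2])
A=r(a,188,242,202,264,5);B=r(a,320,356,165,257,6);C=r(b,255,305,118,198,6)
H=600;pad=lambda i:cv2.copyMakeBorder(i,0,H-i.shape[0],0,4,0)
D=r(b,145,187,178,244,4)
A=np.vstack([A,cv2.copyMakeBorder(D,4,0,0,270-D.shape[1],0)])[:600]
o=np.hstack([pad(A),pad(B),pad(C)])
print(A.shape,o.shape);cv2.imwrite('pics/c1.png',o)
E
```

```text
(578, 270, 3) (600, 798, 3)
```

View pics/c1.png

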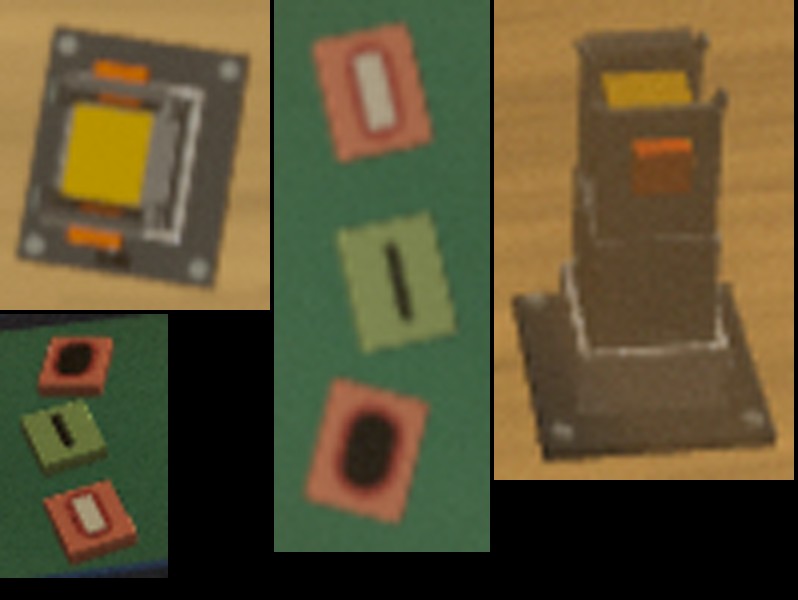

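The crop confirms the two tiles: the pink one with the white bar at top view (337,180) is the toothy mouth, and the pink one with the black oval at (335,240) is the open mouth. Both lie in the tray. Next I measure positions from both views.

```bash
cat >> h.py <<'E'
def blob(im,box,fn,k=6):
    x0,x1,y0,y1=box; s=cv2.resize(im[y0:y1,x0:x1],None,fx=k,fy=k,interpolation=cv2.INTER_CUBIC)
    m=fn(s.astype(int)[...,2],s.astype(int)[...,1],s.astype(int)[...,0]).astype(np.uint8)
    n,l,st,ce=cv2.connectedComponentsWithStats(m); i=1+np.argmax(st[1:,4])
    cs,_=cv2.findContours((l==i).astype(np.uint8),cv2.RETR_EXTERNAL,cv2.CHAIN_APPROX_NONE)
    c=max(cs,key=cv2.contourArea); h=(cv2.convexHull(c).reshape(-1,2)+.5)/k+[x0-.5,y0-.5]
    r=cv2.boxPoints(cv2.minAreaRect(h.astype(np.float32)))
    return (ce[i]+.5)/k+[x0-.5,y0-.5],r,st[i,4]/k/k
E
python3 - <<'E'
from h import *
np.set_printoptions(precision=4,suppress=True)
T,S=load('top0'),load('scene0');a=cv2.imread('pics/top0.png');b=cv2.imread('pics/scene0.png')
dark=lambda r,g,b:(r<75)&(g<60); white=lambda r,g,b:(r>130)&(g>115)&(b>95)
pink=lambda r,g,b:(r>g+25)
B={'open':((322,350,226,255),(152,178,180,202),dark),'teeth':((322,350,166,194),(155,182,217,243),white)}
for n,(t,s,f) in B.items():
    ct,_,at=blob(a,t,f); cs,_,as_=blob(b,s,f)
    print(n,ct,at,cs,as_,tri([T,S],[ct,cs]))
    c,r,_=blob(a,t,pink); w=np.array([atz(T,*p,.018) for p in r])[:,:2]
    e=w[1]-w[0],w[2]-w[1]; L=[np.linalg.norm(x) for x in e]; l=e[int(np.argmax(L))]
    print('  rect c',w.mean(0),'sides',L,'yaw',np.degrees(np.arctan2(l[1],l[0])))
yel=lambda r,g,b:(r>130)&(g>100)&(b<60); ora=lambda r,g,b:(r>150)&(g<130)&(b<70)
print('yellow',blob(a,(192,232,215,252),yel)); print('yellow s',blob(b,(262,300,124,142),yel))
print('ora',blob(a,(200,222,210,220),ora),blob(a,(198,220,244,256),ora)); print('ora s',blob(b,(270,300,135,155),ora))
cr=np.array([[55,27],[248,55],[213,288],[18,258]])/5+[187.5+.1,201.5+.1]
w=np.array([atz(T,*p,.008) for p in cr]);print('foot top',w,w.mean(0),[np.linalg.norm(w[i]-w[i-1]) for i in range(4)])
d=w[0]+w[1]-w[2]-w[3];print('yaw',np.degrees(np.arctan2(d[1],d[0])))
cs=(np.array([[545,460],[775,443],[730,285],[515,298]])-[494,0])/6+[254.6,117.6]
w=np.array([atz(S,*p,.008) for p in cs]);print('foot scene',w,w.mean(0),[np.linalg.norm(w[i]-w[i-1]) for i in range(4)])
E
```

```text
open [335.3364 239.619 ] 74.77777777777779 [163.1548 188.8664] 54.083333333333336 (array([ 0.4709, -0.1395,  0.0197]), [np.float64(0.9), np.float64(0.9)])
  rect c [ 0.4711 -0.1378] sides [np.float64(0.05681481535470325), np.float64(0.04507206080459352)] yaw -13.624317090048534
teeth [336.3215 179.6924] 54.388888888888886 [166.7813 227.4243] 36.22222222222222 (array([ 0.6348, -0.1409,  0.0199]), [np.float64(0.7), np.float64(0.7)])
  rect c [ 0.6345 -0.1394] sides [np.float64(0.04540375623033442), np.float64(0.056881357570029004)] yaw -167.27313571586666
yellow (array([209.0199, 232.4089]), array([[199.5421, 240.539 ],
       [202.5923, 221.6278],
       [218.3229, 224.165 ],
       [215.2727, 243.0763]], dtype=float32), np.float64(295.1666666666667))
yellow s (array([280.0066, 132.5268]), array([[272.7086, 129.9254],
       [287.2459, 129.3196],
       [287.4937, 135.2676],
       [272.9565, 135.8734]], dtype=float32), np.float64(78.72222222222221))
ora (array([211.6709, 216.0756]), array([[206.3366, 216.9767],
       [206.8033, 213.71  ],
       [216.9767, 215.1633],
       [216.51 
[... 304 characters left out ...]
.0833, 134.5833],
       [299.4167, 134.5833],
       [299.4167, 154.4167],
       [292.0833, 154.4167]], dtype=float32), np.float64(103.55555555555556))
foot top [[0.5516 0.2367 0.008 ]
 [0.5387 0.1301 0.008 ]
 [0.4114 0.1456 0.008 ]
 [0.4252 0.2523 0.008 ]] [0.4817 0.1912 0.008 ] [np.float64(0.1274043877593844), np.float64(0.10742619671586098), np.float64(0.12821060105716717), np.float64(0.10758191842901664)]
yaw -7.010448223848109
foot scene [[0.5445 0.1273 0.008 ]
 [0.5568 0.2345 0.008 ]
 [0.4254 0.2536 0.008 ]
 [0.4114 0.1451 0.008 ]] [0.4845 0.1901 0.008 ] [np.float64(0.13427950468771666), np.float64(0.10788824676548527), np.float64(0.13278367303450325), np.float64(0.1094160110875159)]
```

Run:
```python
from h import *
np.set_printoptions(precision=4,suppress=True)
T,S=load('top0'),load('scene0')
print('ora+x',tri([T,S],[(211.67,216.08),(282.8,141.9)]))
for z in (.10,.11,.113,.12,.13,.14,.15,.16): print(z,atz(T,209.02,232.45,z)[:2])
pc=lambda x,y:(254.6+(x-494)/6,117.6+y/6); pa=lambda x,y:(187.6+x/5,201.6+y/5)
print('yel -x+y',tri([T,S],[pa(60,190),pc(603,73)]),'yel -x-y',tri([T,S],[pa(147,205),pc(687,73)]))
# sanity: project magazine model for various h
p=lambda h,z,pts:np.array([ (R.from_euler('z',-7,degrees=True).apply(q)+[.483,.1907,0]) for q in [(x,y,z+h) for x,y in pts]])
for h in (0,.01,.02,.03,.045):
    print(h,'fol',*(proj(S,p(h,.113,[(-.028,.022),(-.028,-.022)])).ravel()),'flare',*(proj(S,p(h,.127,[(.035,.03),(.035,-.03),(-.035,.03),(-.035,-.03)])).ravel().round(1)), proj(T,p(h,.113,[(0,0)])).ravel())
print('obs fol',pc(603,73),pc(687,73),'flare obs -x',pc(580,42),pc(703,40),'+x',pc(580,105),pc(722,98))
```

```text
ora+x (array([0.5213, 0.186 , 0.1542]), [np.float64(0.5), np.float64(0.5)])
0.1 [0.4819 0.1968]
0.11 [0.4818 0.1959]
0.113 [0.4818 0.1956]
0.12 [0.4818 0.1949]
0.13 [0.4817 0.1939]
0.14 [0.4816 0.193 ]
0.15 [0.4816 0.192 ]
0.16 [0.4815 0.1911]
yel -x+y (array([0.4597, 0.1945, 0.1585]), [np.float64(19.2), np.float64(19.2)]) yel -x-y (array([0.4631, 0.1916, 0.1571]), [np.float64(21.1), np.float64(21.1)])
0 fol 286.4299728922002 142.03724269432195 270.9534076045297 142.96290801780322 flare 293.5 149.3 271.3 150.7 289.0 136.3 267.9 137.5 [210.9734 232.0248]
0.01 fol 286.57009303371086 138.95470270384052 271.0179472136697 139.87588978890608 flare 293.7 146.1 271.4 147.5 289.2 133.2 267.9 134.4 [210.6051 231.984 ]
0.02 fol 286.7115919025511 135.84183172679533 271.08312373538683 136.75840715587157 flare 293.8 142.9 271.5 144.2 289.3 130.0 268.0 131.3 [210.2305 231.9426]
0.03 fol 286.8544899485357 132.69817988231262 271.14894664454124 133.61000692311026 flare 294.0 139.6 271.5 141.0 289.5 126.9 268.0 128.1 [209.8496 231.9004]
0.045 fol 287.0715062113313 127.92398181599418 271.24891417693334 128.82842242167823 flare 294.3 134.7 271.6 136.0 289.7 122.0 268.1 123.2 [209.2659 231.8357]
obs fol (272.76666666666665, 129.76666666666665) (286.76666666666665, 129.76666666666665) flare obs -x (268.93333333333334, 124.6) (289.43333333333334, 124.26666666666667) +x (268.93333333333334, 135.1) (292.6, 133.93333333333334)
```

Measurements:

| Item | Position (m) | Yaw |
|---|---|---|
| Open mouth | (0.471, -0.139) | -13.6° |
| Toothy mouth | (0.635, -0.140) | +12.7° |
| Magazine axis | about (0.482, 0.191) | -7° |

The tile tops measure about 19 mm, against the expected 18. The cassette sits about 41 mm above its lowest setting. All of it fits the stated sizes and reach, so I move to the open mouth.

Emit:
move_arm:
  plan: [25,-41,0,0,0,0.7,60,25,-41,0,0,0,0.7,60,25,-41,0,0,0,0.7,60,25,-41,0,0,0,0.7,60,25,-41,0,0,0,0.7,60,25,-41,0,0,0,0.7,60,25,-41,0,0,0,0.7,60,25,-41,0,0,0,0.6,60,3,-48,0,0,0,0.6,60,3,-48,0,0,0,0.6,60,3,-48,0,0,0,0.6,60,3,-48,0,0,0,0.6,60]
  newtons: 40

```text
time: 1.3
eef_pos: [0.4585, 0.1063, 0.2309]
tcp_rot: [0.118, 0.993, -0.0, -0.0]
contact_force: [0.7, 0.0, 0.2]
opening: 0.703
finger_force: 0.0
```

Emit:
move_arm:
  plan: [2,-49,0,0,0,0,60,2,-49,0,0,0,0,60,2,-49,0,0,0,0,60,2,-49,0,0,0,0,60,2,-49,0,0,0,0,60,0,0,-45,0,0,0,60,0,0,-45,0,0,0,60,0,0,-45,0,0,0,60,0,0,-40,0,0,0,60,0,0,0,0,0,0,60,0,0,0,0,0,0,60]

```text
time: 2.4
eef_pos: [0.4688, -0.1367, 0.0563]
tcp_rot: [0.118, 0.993, 0.0, -0.001]
contact_force: [0.6, -1.1, -0.4]
opening: 0.703
finger_force: 0.0
```

Emit:
move_arm:
  plan: [2,-2,-20,0,0,0,60,0,0,-15,0,0,0,60,0,0,-9,0,0,0,60,0,0,-4,0,0,0,60,0,0,-3,0,0,0,60,0,0,0,0,0,0,60]

```text
time: 3.0
eef_pos: [0.4716, -0.1391, 0.0061]
tcp_rot: [0.118, 0.993, -0.0, 0.001]
contact_force: [-0.4, -0.4, -0.1]
opening: 0.707
finger_force: 0.0
```

Run:
```python
from h import *
shot('top','pics/top1.png');shot('scene','pics/scene1.png')
r=lambda f,x0,x1,y0,y1,k:cv2.resize(cv2.imread(f)[y0:y1,x0:x1],None,fx=k,fy=k,interpolation=cv2.INTER_CUBIC)
cv2.imwrite('pics/c2.png',np.hstack([r('pics/top1.png',300,380,200,280,5),r('pics/scene1.png',130,200,150,230,5)]))
print(ctrl.get_state()['contact_force'],ctrl.get_state()['eef_pos'])
```

```text
[ 0.35690044 -0.33772735  0.02950543] [ 0.47158644 -0.13909105  0.00603531]
```

View pics/c2.png

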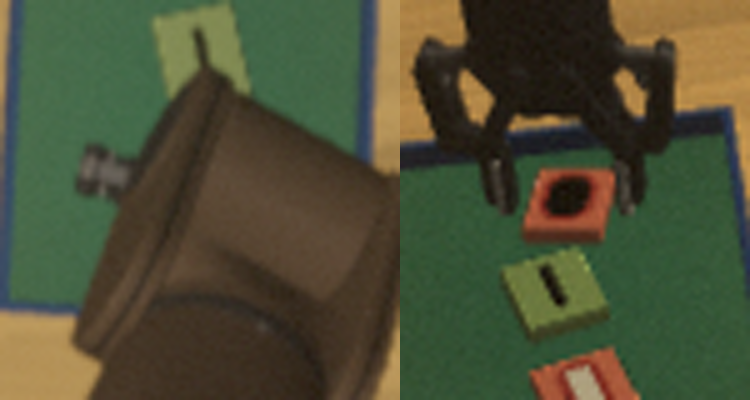

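The fingers straddle the open mouth: in the scene crop it sits at (570,205), with the fingers at (500,190) and (625,190). The arm hides the tile in the top view. I close on it and lift.

Emit:
move_arm:
  plan: [0,0,0,0,0,0,40,0,0,0,0,0,0,36,0,0,0,0,0,0,36,0,0,0,0,0,0,36,0,0,0,0,0,0,36,0,0,0,0,0,0,36]
  newtons: 50

```text
time: 3.7
eef_pos: [0.4719, -0.1393, 0.0062]
tcp_rot: [0.118, 0.993, -0.0, 0.001]
contact_force: [-0.8, -0.2, 5.1]
opening: 0.497
finger_force: 52.1
```

Emit:
move_arm:
  plan: [0,0,40,0,0,0,36,0,0,50,0,0,0,36,0,0,50,0,0,0,36,0,0,50,0,0,0,36,0,0,15,0,0,0,36,2,45,0,0,0,1,36,2,45,0,0,0,1,36,2,45,0,0,0,1,36,2,45,0,0,0,1,36,1,45,0,0,0,1,36,1,45,0,0,0,1,36,0,45,0,0,0,0.5,36]

```text
time: 4.9
eef_pos: [0.4799, 0.1779, 0.2086]
tcp_rot: [0.061, 0.998, -0.0, -0.001]
contact_force: [0.3, -0.9, -0.4]
opening: 0.498
finger_force: 51.5
```

Emit:
move_arm:
  plan: [0,15,0,0,0,0,36,0,0,0,0,0,0,36,0,0,0,0,0,0,36]

```text
time: 5.2
eef_pos: [0.4806, 0.1904, 0.2092]
tcp_rot: [0.062, 0.998, -0.001, -0.001]
contact_force: [-0.2, -0.6, -0.7]
opening: 0.497
finger_force: 51.5
```

Run:
```python
from h import *
shot('top','pics/top2.png');shot('scene','pics/scene2.png')
r=lambda f,x0,x1,y0,y1,k:cv2.resize(cv2.imread(f)[y0:y1,x0:x1],None,fx=k,fy=k,interpolation=cv2.INTER_CUBIC)
cv2.imwrite('pics/c3.png',np.hstack([r('pics/top2.png',180,240,200,270,5),r('pics/scene2.png',245,315,80,180,6)[:600]][::-1][:1]+[cv2.copyMakeBorder(r('pics/top2.png',175,245,190,280,5),0,150,0,0,0)]))
s=ctrl.get_state();print(s['contact_force'],s['eef_pos'],s['tcp_rot'])
```

```text
[ 0.13281571 -0.76147365  0.32748003] [0.48102471 0.18974555 0.20974904] [ 6.25542580e-02  9.98041382e-01 -3.83313905e-04 -4.67636577e-04]
```

View pics/c3.png

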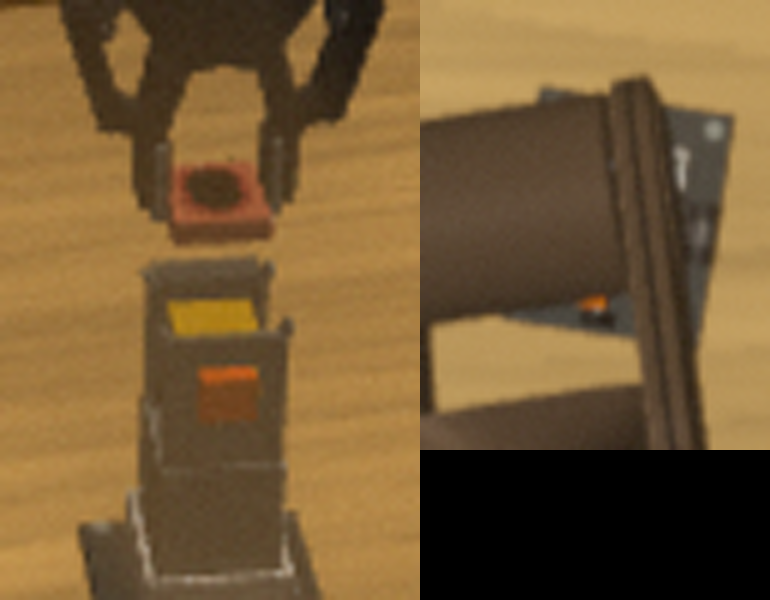

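The scene crop shows the open mouth, level and face up, at about (222,205), above the cassette mouth at (215,300). I check the offset between them in numbers.

Run:
```python
from h import *
np.set_printoptions(precision=4,suppress=True)
S=load('scene0');b=cv2.imread('pics/scene2.png');T=load('top0')
dark=lambda r,g,b:(r<75)&(g<50)&(b<50)
c,r,A=blob(b,(275,288,107,117),dark);print('oval',c,A,'->',atz(S,*c,.2215))
pc=lambda x,y:(244.58+x/6,79.58+y/6)
rot=lambda y,p,t:R.from_euler('z',y,degrees=True).apply(p)+t
tile=[(x,y,z) for z in(-.0002,.0118) for x,y in((.028,.022),(.028,-.022),(-.028,-.022),(-.028,.022))]
print('pred tile',proj(S,rot(-7.2,tile,[.481,.1897,.2097])).round(1))
print('obs front bottom',pc(172,243),pc(273,237),'front top',pc(170,222),pc(270,212),'back top',pc(172,165),pc(262,165))
# orange front top edge of housing, y centre; flare corners
for h in (.037,.041,.045):
  print(h,'mag pred flare front/back',proj(S,rot(-7,[(.035,-.03,.127+h),(.035,.03,.127+h),(-.035,-.03,.127+h),(-.035,.03,.127+h)],[.482,.191,0])).round(1).tolist())
print('obs flare',pc(148,330),pc(288,325),pc(147,268),pc(268,265))
# housing: z from ray consistency with +x housing top view
for u in((211.67,216.08),):
  for z in(.147,.150,.153,.156): print(z,atz(T,*u,z),atz(T,206.35,248.95,z))
cr=blob(b,(276,290,139,150),lambda r,g,b:(r>120)&(g<r*.62)&(b<70));print('ora scene',cr)
```

```text
oval [280.859  111.0321] 1.4444444444444444 -> [0.4767 0.1907 0.2215]
pred tile [[290.9 120.5]
 [274.  121.4]
 [271.1 111.5]
 [287.3 110.7]
 [291.1 116.3]
 [274.1 117.2]
 [271.2 107.5]
 [287.5 106.6]]
obs front bottom (273.24666666666667, 120.08) (290.08000000000004, 119.08) front top (272.91333333333336, 116.58) (289.58000000000004, 114.91333333333333) back top (273.24666666666667, 107.08) (288.24666666666667, 107.08)
0.037 mag pred flare front/back [[271.6, 138.4], [294.2, 137.1], [268.1, 125.7], [289.6, 124.4]]
0.041 mag pred flare front/back [[271.6, 137.1], [294.2, 135.8], [268.1, 124.4], [289.7, 123.1]]
0.045 mag pred flare front/back [[271.7, 135.8], [294.3, 134.5], [268.1, 123.1], [289.7, 121.9]]
obs flare (269.24666666666667, 134.57999999999998) (292.58000000000004, 133.74666666666667) (269.08000000000004, 124.24666666666667) (289.24666666666667, 123.74666666666667)
0.147 [0.5217 0.1871 0.147 ] [0.4414 0.1975 0.147 ]
0.15 [0.5216 0.1869 0.15  ] [0.4415 0.1972 0.15  ]
0.153 [0.5215 0.1866 0.153 ] [0.4416 0.1969 0.153 ]
0.156 [0.5214 0.1863 0.156 ] [0.4416 0.1966 0.156 ]
ora scene (array([282.3653, 142.1229]), array([[277.4945, 140.8285],
       [287.3207, 140.2143],
       [287.5366, 143.6696],
       [277.7104, 144.2837]], dtype=float32), np.float64(28.583333333333332))
```

Emit:
move_arm:
  plan: [1.2,1.8,-10,0,0,0,36,0,0,-10,0,0,0,36,0,0,-10,0,0,0,36,0,0,-7,0,0,0,36,0,0,0,0,0,0,36,0,0,0,0,0,0,36]

```text
time: 5.9
eef_pos: [0.4822, 0.1929, 0.173]
tcp_rot: [0.062, 0.998, -0.0, -0.0]
contact_force: [-0.2, -1.0, -0.3]
opening: 0.496
finger_force: 51.5
```

Run:
```python
from h import *
shot('scene','pics/scene3.png')
r=lambda f,x0,x1,y0,y1,k:cv2.resize(cv2.imread(f)[y0:y1,x0:x1],None,fx=k,fy=k,interpolation=cv2.INTER_CUBIC)
cv2.imwrite('pics/c4.png',r('pics/scene3.png',255,310,90,150,10)[:600])
s=ctrl.get_state();print(s['contact_force'],s['eef_pos'],s['tcp_rot'],s['wrist_torque'])
```

```text
[-0.29263385 -0.3050106  -1.14248495] [0.48249649 0.19300345 0.17354682] [6.16538656e-02 9.98097563e-01 4.82288749e-05 2.28647571e-04] [ 0.01953981  0.01970912 -0.0010373 ]
```

View pics/c4.png

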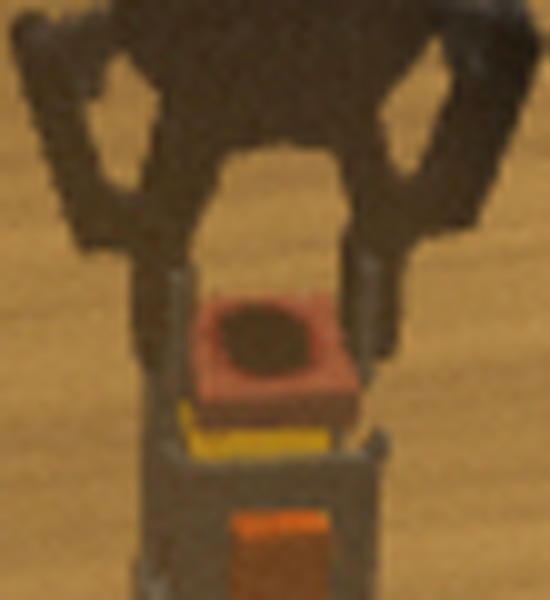

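The tile is level, with its front lower edge at crop columns 203 to 358. Measured against the orange housing (233 to 330), it sits about 1 mm too far to +y. I correct that and descend slowly.

Emit:
move_arm:
  plan: [0,-1.3,0,0,0,0,36,0,0,-3,0,0,0,36,0,0,-2,0,0,0,36,0,0,-2,0,0,0,36,0,0,-2,0,0,0,36,0,0,-2,0,0,0,36,0,0,0,0,0,0,36]
  newtons: 60

```text
time: 6.65
eef_pos: [0.482, 0.1916, 0.1618]
tcp_rot: [0.062, 0.998, -0.0, -0.0]
contact_force: [-0.7, -0.2, -0.6]
opening: 0.495
finger_force: 65.4
```

Emit:
move_arm:
  plan: [0,0,-2,0,0,0,36,0,0,-2,0,0,0,36,0,0,-2,0,0,0,36,0,0,0,0,0,0,36]

```text
time: 7.05
eef_pos: [0.482, 0.1916, 0.1559]
tcp_rot: [0.062, 0.998, -0.0, -0.0]
contact_force: [-0.3, -0.0, -0.2]
opening: 0.496
finger_force: 65.4
```

Emit:
move_arm:
  plan: [0,0,-2,0,0,0,36,0,0,-2,0,0,0,36,0,0,0,0,0,0,36]

```text
time: 7.35
eef_pos: [0.4825, 0.1917, 0.153]
tcp_rot: [0.062, 0.998, -0.0, 0.0]
contact_force: [-3.0, -1.2, 4.4]
opening: 0.49
finger_force: 66.0
```

Emit:
move_arm:
  plan: [-0.8,-0.3,0,0,0,0,36,0,0,-2,0,0,0,36,0,0,0,0,0,0,36]

```text
time: 7.65
eef_pos: [0.4824, 0.1917, 0.1511]
tcp_rot: [0.062, 0.998, 0.001, 0.001]
contact_force: [0.9, 0.9, 5.0]
opening: 0.489
finger_force: 66.0
```

Emit:
move_arm:
  plan: [0,0,-2,0,0,0,36,0,0,-1.5,0,0,0,36,0,0,-1.5,0,0,0,36,0,0,-1.5,0,0,0,36,0,0,0,0,0,0,36]

```text
time: 8.15
eef_pos: [0.4825, 0.1917, 0.1448]
tcp_rot: [0.062, 0.998, 0.001, 0.001]
contact_force: [-0.2, 1.7, 4.2]
opening: 0.492
finger_force: 66.1
```

Emit:
move_arm:
  plan: [0,0,-1.5,0,0,0,36,0,0,-1.5,0,0,0,36,0,0,0,0,0,0,36]

```text
time: 8.45
eef_pos: [0.4824, 0.1917, 0.1422]
tcp_rot: [0.062, 0.998, 0.0, 0.001]
contact_force: [-1.0, 0.8, 6.6]
opening: 0.495
finger_force: 66.4
```

Emit:
move_arm:
  plan: [0,0,-1.5,0,0,0,36,0,0,-1.5,0,0,0,36,0,0,0,0,0,0,36]

```text
time: 8.75
eef_pos: [0.4824, 0.1917, 0.1394]
tcp_rot: [0.062, 0.998, 0.0, 0.001]
contact_force: [-1.5, 0.6, 8.2]
opening: 0.495
finger_force: 66.5
```

Emit:
move_arm:
  plan: [0,0,-1.5,0,0,0,36,0,0,-1.5,0,0,0,36,0,0,0,0,0,0,36]

```text
time: 9.05
eef_pos: [0.4824, 0.1917, 0.1363]
tcp_rot: [0.062, 0.998, 0.0, 0.001]
contact_force: [-1.5, 1.2, 7.6]
opening: 0.494
finger_force: 66.2
```

Emit:
move_arm:
  plan: [0,0,-1.5,0,0,0,36,0,0,-1.5,0,0,0,36,0,0,0,0,0,0,36]

```text
time: 9.35
eef_pos: [0.4824, 0.1917, 0.133]
tcp_rot: [0.062, 0.998, 0.0, 0.001]
contact_force: [-0.3, 1.1, 5.3]
opening: 0.495
finger_force: 66.2
```

Emit:
move_arm:
  plan: [0,0,-1.5,0,0,0,36,0,0,-1.5,0,0,0,36,0,0,0,0,0,0,36]

```text
time: 9.65
eef_pos: [0.4824, 0.1917, 0.13]
tcp_rot: [0.062, 0.998, 0.0, 0.001]
contact_force: [-1.0, 0.6, 6.1]
opening: 0.492
finger_force: 66.2
```

Emit:
move_arm:
  plan: [0,0,-1.5,0,0,0,36,0,0,-1.5,0,0,0,36,0,0,0,0,0,0,36]

```text
time: 9.95
eef_pos: [0.4824, 0.1917, 0.127]
tcp_rot: [0.062, 0.998, 0.0, 0.001]
contact_force: [-0.2, 0.4, 7.2]
opening: 0.489
finger_force: 66.3
```

Emit:
move_arm:
  plan: [0,0,-1,0,0,0,36,0,0,-1,0,0,0,36,0,0,0,0,0,0,36]

```text
time: 10.25
eef_pos: [0.4825, 0.1917, 0.125]
tcp_rot: [0.062, 0.998, 0.0, 0.001]
contact_force: [-0.6, 1.0, 6.8]
opening: 0.495
finger_force: 66.3
```

Run:
```python
from h import *
shot('scene','pics/scene4.png')
b=cv2.imread('pics/scene4.png')
cv2.imwrite('pics/c5.png',cv2.resize(b[90:150,255:310],None,fx=10,fy=10,interpolation=cv2.INTER_CUBIC))
s=ctrl.get_state();print(s['contact_force'],s['eef_pos'],s['wrist_torque'])
```

```text
[-1.13402111  0.91215727  6.97492141] [0.48245689 0.19165122 0.12504114] [0.08366291 0.07777493 0.00301434]
```

View pics/c5.png

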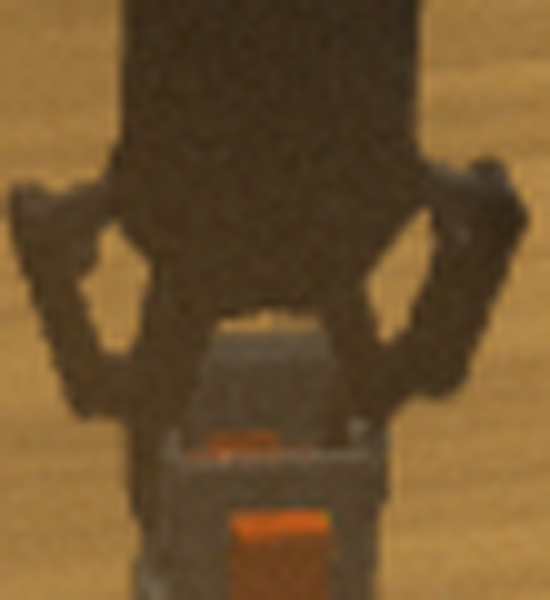

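The tile is down in the channel and the rear orange lip shows at crop (245,440). The picture shows no click yet, so I go on in 1 mm steps.

Emit:
move_arm:
  plan: [0,0,-1,0,0,0,36,0,0,0,0,0,0,36]

```text
time: 10.5
eef_pos: [0.4825, 0.1917, 0.1241]
tcp_rot: [0.062, 0.998, 0.0, 0.001]
contact_force: [-1.0, 1.4, 6.6]
opening: 0.493
finger_force: 66.3
```

Emit:
move_arm:
  plan: [0,0,-1,0,0,0,36,0,0,0,0,0,0,36]

```text
time: 10.7
eef_pos: [0.4825, 0.1916, 0.1229]
tcp_rot: [0.062, 0.998, 0.0, 0.001]
contact_force: [-0.2, 1.2, 5.8]
opening: 0.487
finger_force: 66.1
```

Emit:
move_arm:
  plan: [0,0,-1,0,0,0,36,0,0,0,0,0,0,36]

```text
time: 10.9
eef_pos: [0.4824, 0.1917, 0.1218]
tcp_rot: [0.062, 0.998, 0.0, 0.001]
contact_force: [-1.2, 1.2, 4.9]
opening: 0.495
finger_force: 66.1
```

Emit:
move_arm:
  plan: [0,0,-1,0,0,0,36,0,0,0,0,0,0,36]

```text
time: 11.1
eef_pos: [0.4825, 0.1917, 0.1208]
tcp_rot: [0.062, 0.998, 0.0, 0.001]
contact_force: [0.4, 1.3, 4.8]
opening: 0.495
finger_force: 66.1
```

Emit:
move_arm:
  plan: [0,0,-1,0,0,0,36,0,0,0,0,0,0,36]

```text
time: 11.3
eef_pos: [0.4825, 0.1917, 0.1198]
tcp_rot: [0.062, 0.998, 0.0, 0.001]
contact_force: [0.1, 1.3, 4.5]
opening: 0.493
finger_force: 66.1
```

The force fell from about 7 N to 4.7 N near z = 0.122, which is the click. It agrees with a height setting of about 41 mm. I let go and lift.

Emit:
move_arm:
  plan: [0,0,-1,0,0,0,36,0,0,0,0,0,0,46,0,0,0,0,0,0,52,0,0,0,0,0,0,58,0,0,0,0,0,0,58,0,0,5,0,0,0,58,0,0,10,0,0,0,58,0,0,20,0,0,0,58,0,0,35,0,0,0,58,0,0,40,0,0,0,58]

```text
time: 12.3
eef_pos: [0.4807, 0.1912, 0.2286]
tcp_rot: [0.062, 0.998, -0.0, -0.001]
contact_force: [0.6, 0.0, 0.2]
opening: 0.677
finger_force: 0.0
```

Emit:
move_arm:
  plan: [15,-47,0,0,0,1.6,58,20,-45,0,0,0,2,58,21,-45,0,0,0,2,58,21,-45,0,0,0,2,58,21,-45,0,0,0,2,58,21,-45,0,0,0,2,58,21,-45,0,0,0,2,58,15,-18,-40,0,0,2,58,0,0,-50,0,0,2.4,58,0,0,-40,0,0,2,58,0,0,0,0,0,0,58]

```text
time: 13.4
eef_pos: [0.6318, -0.1423, 0.0907]
tcp_rot: [-0.112, 0.994, 0.003, -0.006]
contact_force: [-1.3, 0.4, -0.8]
opening: 0.677
finger_force: 0.0
```

Run:
```python
from h import *
shot('scene','pics/scene5.png');shot('top','pics/top5.png')
r=lambda f,x0,x1,y0,y1,k:cv2.resize(cv2.imread(f)[y0:y1,x0:x1],None,fx=k,fy=k,interpolation=cv2.INTER_CUBIC)
A=r('pics/scene5.png',262,302,118,160,7);B=r('pics/top5.png',190,230,205,260,7);C=r('pics/scene5.png',130,200,170,250,5)[:385]
H=400;pad=lambda i:cv2.copyMakeBorder(i[:H],0,H-min(H,i.shape[0]),0,4,0)
o=np.hstack([pad(A),pad(B)])
o=np.hstack([o,pad(cv2.resize(C,None,fx=.6,fy=.6))]);print(o.shape)
cv2.imwrite('pics/c6.png',o)
s=ctrl.get_state();print(s['contact_force'],s['eef_pos'],s['tcp_rot'])
```

```text
(400, 782, 3)
[ 0.40499634 -0.54193479  0.4746014 ] [ 0.63667326 -0.14367452  0.09853181] [-1.12222272e-01  9.93683118e-01  7.89630947e-05 -1.30345896e-04]
```

View pics/c6.png

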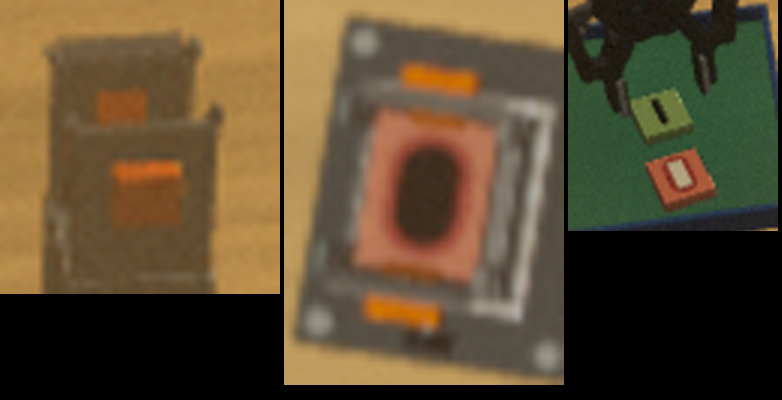

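The open mouth sits held under both orange lips, face up, in the top-view crop at (425,190). The gripper is above the toothy mouth, which lies at scene crop (680,178). I descend onto it.

Emit:
move_arm:
  plan: [-2,3,-30,0,0,0,58,0,0,-25,0,0,0,58,0,0,-15,0,0,0,58,0,0,-10,0,0,0,58,0,0,-6,0,0,0,58,0,0,-4,0,0,0,58,0,0,0,0,0,0,58,0,0,0,0,0,0,58]

```text
time: 14.3
eef_pos: [0.635, -0.1409, 0.0087]
tcp_rot: [-0.113, 0.994, -0.0, 0.001]
contact_force: [0.4, 0.3, 0.6]
opening: 0.681
finger_force: 0.0
```

Run:
```python
from h import *
for i in range(3):
    shot('scene','pics/scene6.png'); s=ctrl.get_state();print(s['contact_force'],s['eef_pos'],s['tcp_rot'])
cv2.imwrite('pics/c7.png',cv2.resize(cv2.imread('pics/scene6.png')[180:250,130:210],None,fx=7,fy=7,interpolation=cv2.INTER_CUBIC))
```

```text
[1.02718725 0.31867874 0.02367016] [ 0.63506934 -0.14088039  0.00867312] [-1.12522464e-01  9.93648928e-01 -3.15124879e-04  6.34834813e-04]
[0.14805429 0.20360956 0.62079747] [ 0.63498721 -0.14087021  0.00859191] [-1.12563444e-01  9.93644333e-01 -2.99550352e-04  5.67067693e-04]
[ 0.90355413  0.61930271 -0.37694406] [ 0.63489794 -0.14083253  0.00848795] [-1.12546066e-01  9.93646357e-01 -2.51764743e-04  4.85817495e-04]
```

View pics/c7.png

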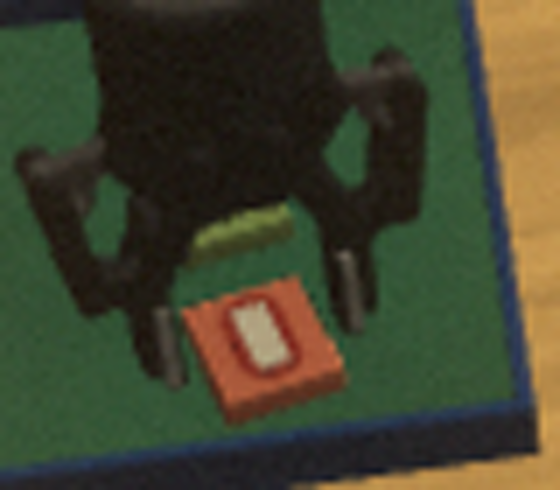

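The fingers straddle the toothy mouth: their tips are at crop (175,385) and (355,325), and the tile centre is at (265,345). I close on it.

Emit:
move_arm:
  plan: [0,0,0,0,0,0,40,0,0,0,0,0,0,36,0,0,0,0,0,0,36,0,0,0,0,0,0,36,0,0,0,0,0,0,36,0,0,0,0,0,0,36]
  newtons: 60

```text
time: 15.05
eef_pos: [0.6351, -0.1409, 0.0087]
tcp_rot: [-0.113, 0.994, -0.0, 0.001]
contact_force: [1.0, -0.5, 5.5]
opening: 0.491
finger_force: 61.5
```

Emit:
move_arm:
  plan: [0,0,42,0,0,0,36,0,0,50,0,0,0,36,0,0,50,0,0,0,36,0,0,50,0,0,0,36,-19,41,0,0,0,-2.5,36,-19,41,0,0,0,-2.5,36,-19,41,0,0,0,-2.5,36,-19,41,0,0,0,-2.5,36,-19,42,0,0,0,-2.5,36,-19,42,0,0,0,-2.5,36,-20,42,0,0,0,-2.5,36,-20,42,0,0,0,-2.6,36]

```text
time: 16.25
eef_pos: [0.4787, 0.1927, 0.1987]
tcp_rot: [0.064, 0.998, -0.0, -0.001]
contact_force: [0.7, 0.4, 0.4]
opening: 0.494
finger_force: 61.1
```

Emit:
move_arm:
  plan: [0,0,0,0,0,0,36,0,0,0,0,0,0,36,0,0,0,0,0,0,36,0,0,0,0,0,0,36]

```text
time: 16.65
eef_pos: [0.4809, 0.1902, 0.1995]
tcp_rot: [0.063, 0.998, -0.0, -0.0]
contact_force: [0.6, 0.9, -1.4]
opening: 0.487
finger_force: 61.1
```

Emit:
move_arm:
  plan: [0.4,1.2,-10,0,0,0,36,0,0,-8,0,0,0,36,0,0,-5,0,0,0,36,0,0,0,0,0,0,36,0,0,0,0,0,0,36]

```text
time: 17.15
eef_pos: [0.4808, 0.1924, 0.1765]
tcp_rot: [0.063, 0.998, -0.0, -0.0]
contact_force: [0.2, 0.1, -0.7]
opening: 0.489
finger_force: 61.1
```

Run:
```python
from h import *
for i in range(2):
    shot('scene','pics/scene7.png'); s=ctrl.get_state();print(s['contact_force'],s['eef_pos'],s['tcp_rot'])
cv2.imwrite('pics/c8.png',cv2.resize(cv2.imread('pics/scene7.png')[90:150,255:310],None,fx=10,fy=10,interpolation=cv2.INTER_CUBIC))
```

```text
[ 0.51741206 -0.60460719  0.80549064] [0.48101243 0.19252704 0.17690469] [6.26135072e-02 9.98037845e-01 2.72275090e-05 9.24157155e-05]
[-0.22870668  0.08876538 -0.22361564] [0.48113125 0.19259091 0.17714152] [6.25418856e-02 9.98042288e-01 6.28780375e-05 3.17450253e-04]
```

View pics/c8.png

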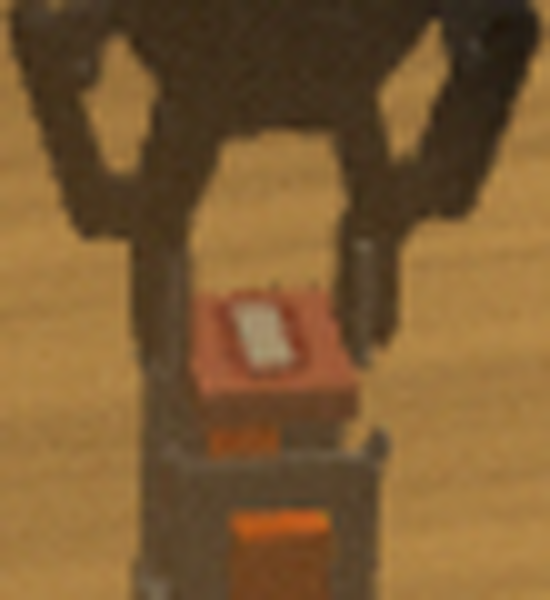

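The toothy mouth is level and face up above the channel (crop front edge 200 to 358). It is again about 1 mm too far to +y, so I correct that and lower it.

Emit:
move_arm:
  plan: [0.3,-1,-3,0,0,0,36,0,0,-3,0,0,0,36,0,0,-2,0,0,0,36,0,0,-2,0,0,0,36,0,0,-2,0,0,0,36,0,0,0,0,0,0,36]

```text
time: 17.85
eef_pos: [0.4809, 0.1915, 0.1644]
tcp_rot: [0.063, 0.998, -0.0, -0.0]
contact_force: [0.1, 0.0, -0.4]
opening: 0.496
finger_force: 61.1
```

Emit:
move_arm:
  plan: [0,0,-2,0,0,0,36,0,0,-2,0,0,0,36,0,0,-2,0,0,0,36,0,0,0,0,0,0,36]

```text
time: 18.25
eef_pos: [0.4809, 0.1915, 0.1584]
tcp_rot: [0.063, 0.998, -0.0, -0.0]
contact_force: [0.2, -0.4, -1.1]
opening: 0.491
finger_force: 61.1
```

Emit:
move_arm:
  plan: [0,0,-2,0,0,0,36,0,0,-2,0,0,0,36,0,0,-2,0,0,0,36,0,0,0,0,0,0,36]

```text
time: 18.65
eef_pos: [0.4809, 0.1915, 0.1524]
tcp_rot: [0.063, 0.998, -0.0, -0.0]
contact_force: [0.2, -0.6, -0.7]
opening: 0.492
finger_force: 61.1
```

Emit:
move_arm:
  plan: [0,0,-2,0,0,0,36,0,0,-2,0,0,0,36,0,0,0,0,0,0,36]

```text
time: 18.95
eef_pos: [0.4809, 0.1915, 0.1484]
tcp_rot: [0.063, 0.998, -0.0, -0.0]
contact_force: [0.2, -0.3, -0.4]
opening: 0.492
finger_force: 61.1
```

Emit:
move_arm:
  plan: [0,0,-1.5,0,0,0,36,0,0,-1.5,0,0,0,36,0,0,0,0,0,0,36]

```text
time: 19.25
eef_pos: [0.4814, 0.1917, 0.1464]
tcp_rot: [0.063, 0.998, 0.0, 0.0]
contact_force: [-1.7, 0.1, 2.2]
opening: 0.488
finger_force: 61.5
```

Emit:
move_arm:
  plan: [0,0,-1.5,0,0,0,36,0,0,-1.5,0,0,0,36,0,0,0,0,0,0,36]

```text
time: 19.55
eef_pos: [0.4822, 0.1917, 0.144]
tcp_rot: [0.063, 0.998, 0.0, 0.001]
contact_force: [-1.4, 0.2, 5.3]
opening: 0.494
finger_force: 61.7
```

Emit:
move_arm:
  plan: [0,0,-1.5,0,0,0,36,0,0,-1.5,0,0,0,36,0,0,0,0,0,0,36]

```text
time: 19.85
eef_pos: [0.4823, 0.1919, 0.1417]
tcp_rot: [0.063, 0.998, 0.0, 0.001]
contact_force: [-1.8, 0.7, 7.4]
opening: 0.491
finger_force: 62.0
```

Emit:
move_arm:
  plan: [0,0,-1.5,0,0,0,36,0,0,-1.5,0,0,0,36,0,0,0,0,0,0,36]

```text
time: 20.15
eef_pos: [0.4823, 0.1919, 0.1381]
tcp_rot: [0.063, 0.998, 0.001, 0.002]
contact_force: [-0.7, 0.5, 6.6]
opening: 0.491
finger_force: 61.8
```

Emit:
move_arm:
  plan: [0,0,-1,0,0,0,36,0,0,-1,0,0,0,36,0,0,0,0,0,0,36]

```text
time: 20.45
eef_pos: [0.4823, 0.1919, 0.1367]
tcp_rot: [0.063, 0.998, 0.001, 0.001]
contact_force: [-2.2, 0.2, 8.2]
opening: 0.494
finger_force: 62.1
```

Emit:
move_arm:
  plan: [0,0,-1,0,0,0,36,0,0,-1,0,0,0,36,0,0,0,0,0,0,36]

```text
time: 20.75
eef_pos: [0.4823, 0.1919, 0.1348]
tcp_rot: [0.063, 0.998, 0.001, 0.001]
contact_force: [-2.0, -0.2, 8.5]
opening: 0.494
finger_force: 62.2
```

Emit:
move_arm:
  plan: [0,0,-1,0,0,0,36,0,0,-1,0,0,0,36,0,0,0,0,0,0,36]

```text
time: 21.05
eef_pos: [0.4823, 0.1919, 0.1328]
tcp_rot: [0.063, 0.998, 0.0, 0.001]
contact_force: [-2.5, -0.8, 10.1]
opening: 0.495
finger_force: 62.2
```

Emit:
move_arm:
  plan: [0,0,-1,0,0,0,36,0,0,-1,0,0,0,36,0,0,0,0,0,0,36]

```text
time: 21.35
eef_pos: [0.4823, 0.1919, 0.1307]
tcp_rot: [0.063, 0.998, 0.0, 0.001]
contact_force: [-2.3, 0.9, 8.7]
opening: 0.494
finger_force: 62.2
```

Emit:
move_arm:
  plan: [0,0,-1,0,0,0,36,0,0,-1,0,0,0,36,0,0,0,0,0,0,36]

```text
time: 21.65
eef_pos: [0.4823, 0.1919, 0.1288]
tcp_rot: [0.063, 0.998, 0.0, 0.001]
contact_force: [-3.1, 0.4, 8.7]
opening: 0.489
finger_force: 62.2
```

Emit:
move_arm:
  plan: [0,0,-1,0,0,0,36,0,0,-1,0,0,0,36,0,0,0,0,0,0,36]

```text
time: 21.95
eef_pos: [0.4823, 0.1919, 0.1268]
tcp_rot: [0.063, 0.998, 0.0, 0.001]
contact_force: [-3.3, 0.1, 9.6]
opening: 0.495
finger_force: 62.2
```

Emit:
move_arm:
  plan: [0,0,-1,0,0,0,36,0,0,0,0,0,0,36]

```text
time: 22.15
eef_pos: [0.4823, 0.1919, 0.1258]
tcp_rot: [0.063, 0.998, 0.0, 0.001]
contact_force: [-3.4, -0.0, 10.2]
opening: 0.493
finger_force: 62.2
```

Emit:
move_arm:
  plan: [0,0,-0.7,0,0,0,36,0,0,0,0,0,0,36]

```text
time: 22.35
eef_pos: [0.4823, 0.1919, 0.1248]
tcp_rot: [0.063, 0.998, 0.001, 0.001]
contact_force: [-1.1, -0.1, 7.9]
opening: 0.49
finger_force: 62.0
```

Emit:
move_arm:
  plan: [0,0,-0.7,0,0,0,36,0,0,0,0,0,0,36]

```text
time: 22.55
eef_pos: [0.4823, 0.1919, 0.124]
tcp_rot: [0.063, 0.998, 0.001, 0.001]
contact_force: [-1.8, 0.5, 8.0]
opening: 0.492
finger_force: 62.0
```

Emit:
move_arm:
  plan: [0,0,-0.7,0,0,0,36,0,0,0,0,0,0,36]

```text
time: 22.75
eef_pos: [0.4823, 0.1919, 0.1233]
tcp_rot: [0.063, 0.998, 0.001, 0.001]
contact_force: [-1.3, 0.7, 8.3]
opening: 0.494
finger_force: 62.0
```

Emit:
move_arm:
  plan: [0,0,-0.5,0,0,0,36,0,0,0,0,0,0,36]

```text
time: 22.95
eef_pos: [0.4823, 0.1919, 0.1228]
tcp_rot: [0.063, 0.998, 0.001, 0.001]
contact_force: [-0.8, 0.6, 7.9]
opening: 0.493
finger_force: 62.0
```

The second drop came at z = 0.125 (10.2 to 7.9 N), and the tile has gone 2 mm further with no firm stop, so it has clicked. I release, retreat and check.

Emit:
move_arm:
  plan: [0,0,0,0,0,0,46,0,0,0,0,0,0,52,0,0,0,0,0,0,58,0,0,0,0,0,0,58,0,0,5,0,0,0,58,0,0,10,0,0,0,58,0,0,20,0,0,0,58,0,0,35,0,0,0,58,0,0,40,0,0,0,58,0,-40,0,0,0,0,58,0,-48,0,0,0,0,58,0,-48,0,0,0,0,58]

```text
time: 24.15
eef_pos: [0.4814, 0.0545, 0.233]
tcp_rot: [0.062, 0.998, -0.0, 0.002]
contact_force: [1.3, 0.4, -0.2]
opening: 0.678
finger_force: 0.0
```

Emit:
move_arm:
  plan: [0,-48,0,0,0,0,58,0,-30,0,0,0,0,58,0,0,0,0,0,0,58,0,0,0,0,0,0,58]

```text
time: 24.55
eef_pos: [0.4813, -0.0228, 0.232]
tcp_rot: [0.063, 0.998, 0.0, 0.0]
contact_force: [0.7, 0.9, -0.1]
opening: 0.679
finger_force: 0.0
```

Run:
```python
from h import *
shot('scene','pics/scene9.png');shot('top','pics/top9.png')
r=lambda f,x0,x1,y0,y1,k:cv2.resize(cv2.imread(f)[y0:y1,x0:x1],None,fx=k,fy=k,interpolation=cv2.INTER_CUBIC)
A=r('pics/scene9.png',258,306,115,170,7);B=r('pics/top9.png',188,236,205,260,7)
cv2.imwrite('pics/c9.png',np.hstack([A,B]))
s=ctrl.get_state();print(s['contact_force'],s['eef_pos'])
```

```text
[0.25367989 0.42972527 0.94631881] [ 0.48121833 -0.02158613  0.23159826]
```

View pics/c9.png

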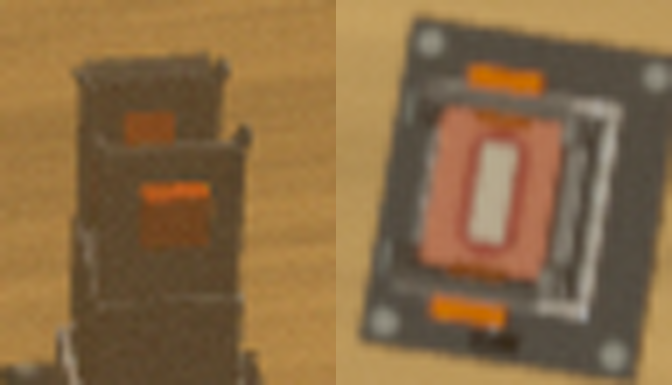

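The top crop shows the toothy mouth face up at (493,190), with both orange lips over its ends at (505,118) and (480,270). No tile stands up above the guides in the scene view. I hand the job in.

```bash
python3 -c "
from plant import order; print(order.sign_off())"
```

```text
the job is handed in; nothing more can be done
None
```

I pressed in the wide-open mouth first and the toothy mouth on top of it; each gave its click, the final pictures show the toothy one face up under both lips, and I handed the job in at about 25 s without touching the other objects.

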